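Steady the rocking snack stand over the cord cover

ROBOT

A 7-joint arm with a two-finger parallel gripper is mounted at the origin on the work surface. World frame = base frame: x ahead of the robot, y to its left, z up, the work surface at z = 0. Lengths are in mm, angles in degrees, forces in N, time in s.
With the tool pointing down it reaches from about 425 to 950 mm from the base axis. Payload 4.7 kg.
Tool frame: the origin (TCP) lies at the very end of the fingers, on their centre line; the grasp point (between the pads) lies 19 mm behind it (hold_point_z is the distance from the TCP to the grasp point, in mm); z points along the fingers, y is the line along which they close (so a half turn about z gives the same grasp; the last joint's range is limited). The gripper opens to 87 mm and grips with 3 to 60 N. Pads are 19 mm wide; open, the fingers measure 117 mm over their backs; the gripper's body (75 mm by 190 mm) begins 51 mm behind the grasp point.
Start: joints at [74.376, 26.849, -2.785, 87.806, 1.381, 65.374, -4.715], TCP at [162.986, -655.046, 222.573] pointing down, gripper open.
Joint ranges: [-148.3, 148.3], [-19.14, 114.17], [-79.39, 73.82], [5.75, 140.21], [-59.74, 239.74], [12.07, 113.84], [-152.46, 152.46]. Speed limits (degrees/s): [147.25, 147.25, 180, 180, 180, 180, 180].

INTERFACE

Orientations are given as [roll, pitch, yaw] about the fixed x, y, z axes, in that order (R = Rz(yaw) Ry(pitch) Rx(roll)).
In Python, from workcell import get_state, snapshot, hand_in, find_in, hold_point_z gives the robot as it stands. The module is installed in compiled form; this text tells all that it offers.
- The arm moves only by the tool apply_moves, never from a script. Its argument "steps" is a list that holds one entry, the list of rows, each a list of 5 numbers: the opening in per cent of the stroke, from 0 (shut) to 100 (fully open), then the shift along the tool's x, y, z in cm, then the turn about the tool's z in degrees. A call has 1 to 20 rows; each row is the pose to reach, as a shift and turn from the pose commanded when the call began, along the tool's axes at that moment; what a row does not reach only later rows make up. A row lasts 1/12 s, in which the tool goes at most 41.7 mm and 7.16 degrees, less where a joint would pass 70% of its speed; a pose out of reach is approached as far as the arm can. A call with a gripper value outside its range is refused whole. The fingers move at their own pace and stop on an object; "force" is the grip in N (left out, the last holds). Time passes only in rows, so rows that repeat a pose let the fingers close. It gives the time, the measured TCP pose, the force, the opening and the grip force at its end, in the units of the state.
- get_state(): the state, without advancing time (a new reading comes with each control period).
- snapshot(name): name is "scene" or "top" or "wrist"; returns a dict with "color" (480x640x3 uint8, red, green, blue), "K" (3x3 intrinsics, pixels), "rvec" (rotation vector, rad) and "tvec" (3), from world to camera coordinates, as OpenCV has them; the wrist camera has in their place "mount" (4x4, takes a point from camera to tool coordinates, whose origin is the TCP and whose axes are the flange's). Camera axes: x right, y down, z forward; pixel columns grow to the right and rows downward; lengths in mm; the calibration is good to about 2 mm. The wrist camera is an equidistant fisheye: a pixel r from the principal point sees the ray r / f radians off the axis. A picture is of the moment at which its call begins: read the wrist's pose just before it. There is no depth.
- hand_in(): hands the job in; it is judged then, once.
Trained networks look in a picture, given as the dict that the camera call returned (one of the last four; its "shot" number tells which), for a name from the list of things; names that differ only in an ending like _2 or _b are one class to them, and where a whole thing is asked for, a point or a joint stands for the part that bears it (a point fixed in the world has none). Each returns a list of dicts, best first, with "confidence" (0 to 1); they miss things now and then, are a little off and sometimes report something else, mostly with a low value. They report only what shows in the picture. A call takes as long as a camera call. They do not tell look-alikes from the thing itself.
- find_in(picture, thing): "centre" ([column, row] in pixels, amid what is visible of it).
The state is a dict: "time": time; "joints": joint angles; "dq": joint speeds; "effort": joint torques, N m; "tool_pos": TCP position; "tcp_rot": TCP orientation; "contact_force": force on the tool from outside, world axes, zero at the start; "torque": the same for the moment, N m; "gripper_width": finger opening in mm; "gripper_force": force on a finger pad.
Only numpy, scipy, OpenCV 4.12 (cv2) and the standard library are available. Lean on these libraries where they do the work, as an engineer would, in place of code of your own. Each camera call takes 0.05 s, during which the arm holds its last target. There are 200 camera calls.

TASK

The square snack stand is rocking because two of its opposite feet are perched on the white cord cover that crosses the table. Turn it on the spot until it straddles the cover, two feet on each side and all four feet flat on the table, with its middle still over the cover, and let go. Leave the round stand and the jar of shells where they are.

Things in the scene. Friction and masses are not known exactly. Their poses are not given: they have to be found in the camera images.
- square_stand_grip (a point): Loose wooden stand, 0.35 kg: square board 120 mm wide (top 42 mm up) on four 14 mm round-ended legs, 42 mm from the middle in x and y. On the board an upright grip, 70 mm long (stand's x), 18 mm thick (y), its top 105 mm up. Point: on the centre line in the grip, 80 mm above the soles; z up. Starts tipped up to 8 deg, two feet on the cover. Grip may end along or across the cover.
- cover_top (a point): White cord cover fixed flat to the table: strip 320 mm long (x), 40 mm wide (y), 8 mm high, running roughly away from the robot; a small white jack box (45 x 60 mm, 24 mm high) at its near end, a desk telephone beyond its far end. Point: middle of its top face; x along the strip, y across, z up.
- round_stand_grip (a point): Bystander: loose wooden stand, round board 124 mm across on three feet, the same kind of upright grip (top 105 mm up), steady on bare table about 200 mm to one side of the cover. Point: on its centre line, 80 mm above its soles.
- shell_jar_center (a point): Bystander: glass jar of seashells with a cork lid, 108 mm in diameter, 135 mm high, 0.9 kg, about 200 mm from the cover on the side away from the round stand. Point: in its middle, 65 mm above its foot.
Mind the look-alikes: they are no part of the job. Leave any pink or purple look-alike of the part that bears square_stand_grip alone.

How it is judged (in metres and radians):
At the end, for the whole second after the job is handed in: The square stand is at rest and level within 3 degrees, all four feet down on the table (its point no higher than 83 mm), its middle within 20 mm of the cover's centre line and within 50 mm of where it started (angle between square_stand_grip's own z axis and vertical below 0.052 rad and height (world z) of square_stand_grip below 0.083 m and y of square_stand_grip in the frame of cover_top between -0.02 and 0.02 m and distance of square_stand_grip from where it was at the start of the episode below 0.05 m and linear speed of square_stand below 0.02 m/s and angular speed of square_stand below 0.15 rad/s); the robot touches nothing.
It fails at once if the round stand is moved by more than 20 mm (distance of round_stand_grip from where it was at the start of the episode above 0.02 m).
It fails at once if the jar of shells is moved by more than 20 mm (distance of shell_jar_center from where it was at the start of the episode above 0.02 m).
It also fails if it takes over 32 s, if anything falls off the work surface, if the arm or the gripper's body presses on something with over 40 N, if the wrist force passes 120 N, or if a joint passes its speed limit or range.

## Working session

There is one attempt and no reset: what is moved stays moved. The work goes in short steps, Python scripts to look and compute and a tool call to move; the robot and the scene stay as the last step left them, time stands still between calls to the robot, and variables do not carry over. Pictures are saved under pics/ and viewed, at most 10 in all, crops included, and the job is handed in when it is done.

Besides the shell and the picture viewer there is one more tool, called after "Call:" as name(argument=value, ...) on one line, values as JSON. apply_moves: Moves the arm, as the interface text tells. Its arguments: {"type":"object","properties":{"steps":{"type":"array","items":{"type":"array","items":{"type":"array","items":{"type":"number"}}}},"force":{"type":"number"}},"required":["steps"]}

```bash
mkdir -p pics; cat > h.py <<'E'
import numpy as np, cv2
from workcell import get_state, snapshot, hand_in, find_in, hold_point_z
def save(p,n): cv2.imwrite(f'pics/{n}.png',p['color'][:,:,::-1])
def ray(p,px):
    R=cv2.Rodrigues(np.array(p['rvec'],float))[0];t=np.array(p['tvec'],float).ravel()
    d=R.T@np.linalg.inv(np.array(p['K']))@np.array([px[0],px[1],1.]);return -R.T@t,d
def at(p,px,z):
    c,d=ray(p,px);return c+d*(z-c[2])/d[2]
def proj(p,X): return cv2.projectPoints(np.array(X,float).reshape(-1,1,3),np.array(p['rvec'],float),np.array(p['tvec'],float),np.array(p['K'],float),None)[0].reshape(-1,2)
E
python3 - <<'E'
from h import *
s=get_state();print({k:np.round(s[k],2).tolist() for k in('time','tool_pos','tcp_rot','gripper_width')},hold_point_z)
for n in('top','scene'):
    p=snapshot(n);save(p,n+'0')
    for th,z in(('square_stand_grip',80),('cover_top',8),('round_stand_grip',80),('shell_jar_center',65)):
        for r in find_in(p,th)[:3]: print(n,th,np.round(r['centre']),round(r['confidence'],2),np.round(at(p,r['centre'],z)))
E
```

```text
{'time': 0.0, 'tool_pos': [162.79, -654.43, 221.46], 'tcp_rot': [-179.88, 0.0, 13.97], 'gripper_width': 87.08} 18.700000000000003
top square_stand_grip [328. 224.] 0.98 [ 564. -123.   80.]
top square_stand_grip [411. 281.] 0.95 [ 398. -354.   80.]
top square_stand_grip [476. 202.] 0.84 [ 617. -548.   80.]
top cover_top [328. 259.] 0.66 [ 469. -123.    8.]
top round_stand_grip [256. 244.] 0.66 [511.  80.  80.]
top shell_jar_center [394. 213.] 0.64 [ 594. -315.   65.]
scene square_stand_grip [429. 326.] 0.85 [727. 201.  80.]
scene square_stand_grip [146. 252.] 0.84 [ 657. -545.   80.]
scene square_stand_grip [308. 259.] 0.67 [ 592. -123.   80.]
scene cover_top [314. 289.] 0.87 [635. -97.   8.]
scene round_stand_grip [388. 261.] 0.89 [556.  83.  80.]
scene shell_jar_center [237. 252.] 0.9 [ 599. -314.   65.]
scene shell_jar_center [312. 286.] 0.33 [663. -96.  65.]
```

View pics/top0.png

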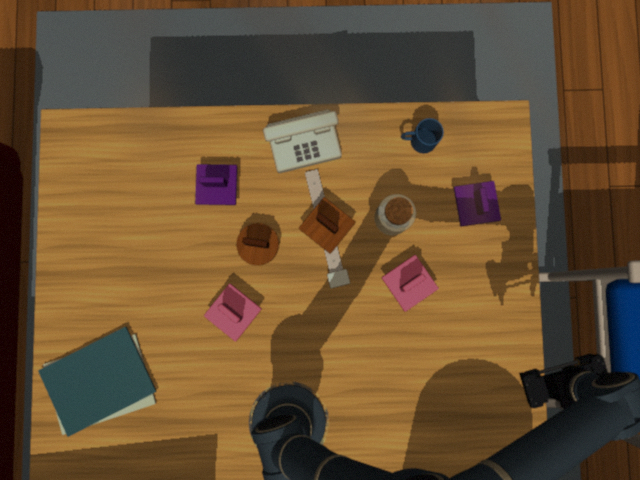

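View pics/scene0.png

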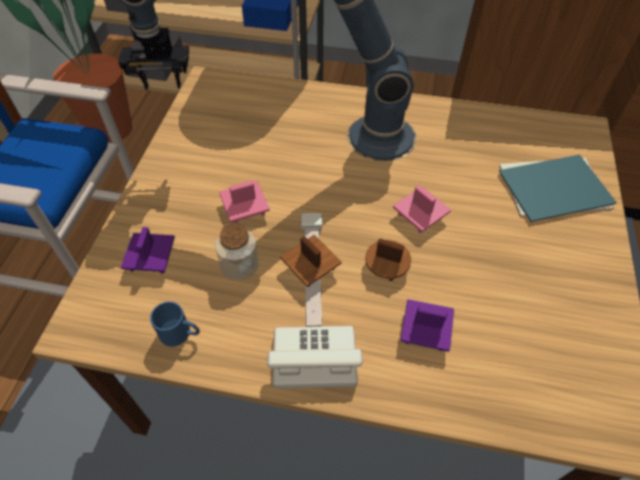

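Candidates for the square stand in the top view are brown (328,224), pink (411,281) and (233,311), and purple (216,184) and (476,202). Only the brown one is wooden and sits on the white cover, so I'll confirm it in one enlarged crop.

```bash
python3 - <<'E'
from h import *
p=snapshot('top');c=p['color'][150:295,240:430];cv2.imwrite('pics/crop.png',cv2.resize(c,None,fx=4,fy=4,interpolation=cv2.INTER_CUBIC)[:,:,::-1])
import pickle;pickle.dump({k:p[k] for k in('K','rvec','tvec')},open('top.pkl','wb'))
print(at(p,(320,240),0)-at(p,(321,240),0), ray(p,(0,0))[0])
E
```

```text
[0.05578543 2.9915551  0.        ] [ 378.05932967  -98.67356932 1495.63846   ]
```

View pics/crop.png

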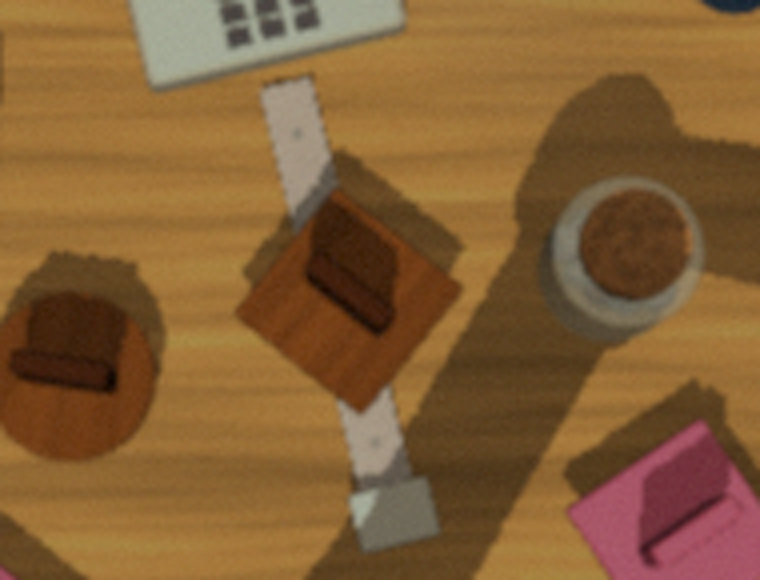

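The crop confirms it: a brown square board centred at crop (349,299), full picture (327,225), perched on the white strip, which runs from (289,80) to (380,480). The grip is the dark bar from (312,262) to (388,322). The round stand is to the left and the jar to the right.

```bash
python3 - <<'E'
from h import *
import pickle;p=pickle.load(open('top.pkl','rb'))
f=lambda x,y,z:at(p,(240+(x-1.5)/4,150+(y-1.5)/4),z)
C=[f(x,y,46) for x,y in((336,185),(462,288),(362,412),(236,312))]
print(np.round(C),np.mean(C,0))
yaw=lambda a,b:np.degrees(np.arctan2(*(a-b)[1::-1]))
for i in range(4): print(yaw(C[i],C[i-1]))
print('grip',f(350,293,105),yaw(f(312,262,105),f(388,322,105)))
a,b=f(289,78,8),f(382,480,8);print('cover',a,b,yaw(a,b), 'edges',yaw(f(263,92,8),f(298,228,8)),yaw(f(314,78,8),f(405,455,8)))
d=(a-b)/np.linalg.norm(a-b);print('off',np.cross(d[:2],(np.mean(C,0)-b)[:2]))
print('rnd',f(65,365,105),'jar',f(636,245,135))
E
```

```text
[[ 651. -114.   46.]
 [ 573. -204.   46.]
 [ 484. -130.   46.]
 [ 559.  -40.   46.]] [ 566.75797828 -122.10013796   46.        ]
-38.963074473375364
-130.70377837873198
140.062954239793
50.38380548136024
grip [ 563.25777962 -121.93334578  105.        ] 50.39371940135865
cover [740.22488688 -80.85331745   8.        ] [ 436.26656567 -144.46851956    8.        ] 11.820769347551508 edges 13.273693482262306 12.297942210575055
off -4.83725987699993
rnd [516.50475238  77.26702647 105.        ] jar [ 588.67286286 -317.59899776  135.        ]<stdin>:10: DeprecationWarning: Arrays of 2-dimensional vectors are deprecated. Use arrays of 3-dimensional vectors instead. (deprecated in NumPy 2.0)
```

Call:
apply_moves(steps=[[[100, 2.6, -2.1, 0, -2], [100, 5.7, -4.6, 0, -4], [100, 8.8, -7.1, 0, -6], [100, 11.9, -9.6, 0, -8], [100, 15, -12.1, 0, -10], [100, 18.1, -14.6, 0, -12], [100, 21.2, -17.1, 0, -14], [100, 24.3, -19.6, 0, -16], [100, 27.4, -22.1, 0, -18], [100, 30.5, -24.6, 0, -20], [100, 33.6, -27.1, 0, -22.5], [100, 36.7, -29.6, 0, -25], [100, 39.8, -32.1, 0, -27.5], [100, 42.9, -34.6, 0, -30], [100, 46, -37.1, 0, -32.5], [100, 49, -39.5, 0, -35], [100, 51, -41.2, 0, -36.4], [100, 51.9, -41.9, 0, -36.4], [100, 51.9, -41.9, 0, -36.4], [100, 51.9, -41.9, 0, -36.4]]], force=25)

```text
time: 2.22
tool_pos: [564.9, -124.3, 222.3]
tcp_rot: [-180.0, 0.1, 50.3]
contact_force: [0.1, -1.4, 0.4]
gripper_width: 87.0
gripper_force: 0.0
```

```bash
cat >> h.py <<'E'
from scipy.spatial.transform import Rotation as Ro
def wpose(s):
    T=np.eye(4);T[:3,:3]=Ro.from_euler('xyz',s['tcp_rot'],degrees=True).as_matrix();T[:3,3]=s['tool_pos'];return T
def wat(p,s,px,z):
    K=np.array(p['K']);d=np.array([(px[0]-K[0,2])/K[0,0],(px[1]-K[1,2])/K[1,1]]);r=np.hypot(*d)
    v=np.array([*(d/r*np.sin(r)),np.cos(r)]) if r>0 else np.array([0,0,1.])
    M=wpose(s)@np.array(p['mount']);c=M[:3,3];v=M[:3,:3]@v;return c+v*(z-c[2])/v[2]
E
python3 - <<'E'
from h import *
s=get_state();print({k:np.round(s[k],2).tolist() for k in('time','tool_pos','tcp_rot','joints')})
p=snapshot('wrist');save(p,'w1')
import pickle;pickle.dump(({k:p[k] for k in('K','mount')},s),open('w1.pkl','wb'))
for th,z in(('square_stand_grip',85),('cover_top',8)):
    for r in find_in(p,th)[:2]: print(th,r,wat(p,s,r['centre'],z))
E
```

```text
{'time': 2.22, 'tool_pos': [564.92, -124.29, 222.31], 'tcp_rot': [-179.99, 0.09, 50.31], 'joints': [28.27, 19.97, -25.69, 100.21, 9.73, 62.05, -40.35]}
square_stand_grip {'centre': [23.5, 167.7], 'confidence': 0.86} [375.76238388 109.47600855  85.        ]
square_stand_grip {'centre': [316.6, 204.6], 'confidence': 0.71} [ 576.25304219 -114.54367649   85.        ]
cover_top {'centre': [372.9, 121.7], 'confidence': 0.75} [665.22111928 -96.49821073   8.        ]
```

View pics/w1.png

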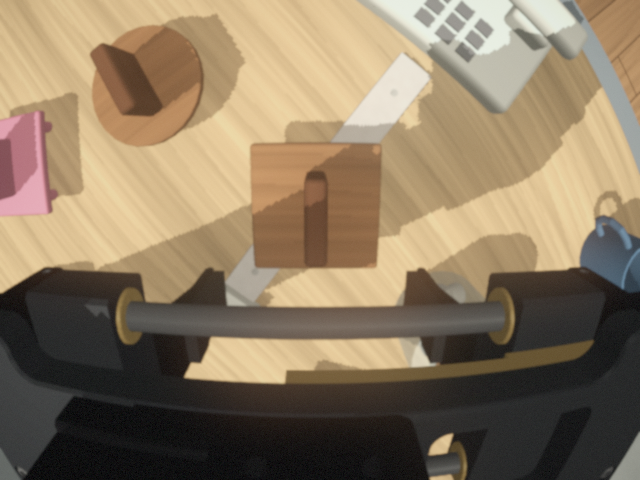

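The wrist view shows the brown board with corners at (251,144), (381,144), (378,267) and (256,267). The grip is upright in the picture at column 316, rows 172 to 265, so it lines up with the fingers. The cover passes under it diagonally.

```bash
python3 - <<'E'
from h import *
import pickle;p,s=pickle.load(open('w1.pkl','rb'))
C=np.array([wat(p,s,c,48) for c in((251,144),(381,144),(378,267),(256,267))]);m=C.mean(0)
print(np.round(C),m)
tool=lambda X:(wpose(s)[:3,:3].T@(X-s['tool_pos']))
print('board tool',tool(m)); 
for c in((316,175),(316,210),(316,265)): print('grip z105',tool(wat(p,s,c,105)))
yaw=lambda a,b:np.degrees(np.arctan2(*(a-b)[1::-1]))
print('cover edges',yaw(wat(p,s,(403,54),8),wat(p,s,(333,140),8)),yaw(wat(p,s,(430,70),8),wat(p,s,(379,142),8)))
print('cover ends',wat(p,s,(416,62),8),wat(p,s,(240,290),8))
print('grip yaw',yaw(wat(p,s,(316,175),105),wat(p,s,(316,262),105)),yaw(C[0],C[3]),yaw(C[1],C[2]))
E
```

```text
[[ 562.  -39.   48.]
 [ 653. -114.   48.]
 [ 579. -206.   48.]
 [ 487. -130.   48.]] [ 570.08874557 -122.27109437   48.        ]
board tool [  5.11977676   2.71042321 174.30490998]
grip z105 [ 41.71206277   1.90608683 117.24961892]
grip z105 [ 14.64171475   1.95398285 117.29053819]
grip z105 [-30.37508607   2.04477252 117.35858383]
cover edges 12.53751871649482 16.07895714953403
cover ends [741.04761189 -75.11320284   8.        ] [ 438.79351381 -146.40308477    8.        ]
grip yaw 50.42281231306242 50.579146912578516 51.222413079162145
```

Call:
apply_moves(steps=[[[100, 0.4, 0.2, 2.5, 0], [100, 0.4, 0.2, 5.5, 0], [100, 0.4, 0.2, 8, 0], [100, 0.4, 0.2, 10, 0], [100, 0.4, 0.2, 12, 0], [100, 0.4, 0.2, 13.5, 0], [100, 0.4, 0.2, 14.8, 0], [100, 0.4, 0.2, 15.6, 0], [100, 0.4, 0.2, 15.6, 0], [60, 0.4, 0.2, 15.6, 0], [40, 0.4, 0.2, 15.6, 0], [30, 0.4, 0.2, 15.6, 0], [24, 0.4, 0.2, 15.6, 0], [18, 0.4, 0.2, 15.6, 0], [12, 0.4, 0.2, 15.6, 0], [0, 0.4, 0.2, 15.6, 0], [0, 0.4, 0.2, 15.6, 0], [0, 0.4, 0.2, 15.6, 0], [0, 0.4, 0.2, 15.6, 0], [0, 0.4, 0.2, 15.6, 0]]], force=25)

```text
time: 4.03
tool_pos: [569.6, -121.3, 66.5]
tcp_rot: [180.0, 0.0, 50.4]
contact_force: [0.3, 0.7, 0.2]
gripper_width: 21.4
gripper_force: 0.0
```

Call:
apply_moves(steps=[[[0, 0, 0, 0, 0], [0, 0, 0, 0, 0], [0, 0, 0, 0, 0], [0, 0, 0, 0, 0], [0, 0, 0, 0, 0], [0, 0, 0, -0.5, 0], [0, 0, 0, -1, 0], [0, 0, 0, -1.5, 0], [0, 0, 0, -2, 0], [0, 0, 0, -2.5, 0], [0, 0, 0, -2.5, 0], [0, 0, 0, -2.5, 0]]], force=25)

```text
time: 5.03
tool_pos: [569.9, -121.4, 92.0]
tcp_rot: [179.9, -0.0, 50.4]
contact_force: [-0.6, -0.3, -2.5]
gripper_width: 17.7
gripper_force: 25.0
```

Call:
apply_moves(steps=[[[0, 0, 0, 0, 2], [0, 0, 0, 0, 5], [0, 0, 0, 0, 9], [0, 0, 0, 0, 13], [0, 0, 0, 0, 17], [0, 0, 0, 0, 21], [0, 0.1, -0.1, 0, 25], [0, 0.2, -0.2, 0, 29], [0, 0.3, -0.25, 0, 32.5], [0, 0.3, -0.25, 0, 35.5], [0, 0.3, -0.25, 0, 37], [0, 0.3, -0.25, 0, 37.7], [0, 0.3, -0.25, 0, 37.7], [0, 0.3, -0.25, 0, 37.7], [0, 0.3, -0.25, 0, 37.7]]])

```text
time: 6.28
tool_pos: [569.5, -117.5, 91.5]
tcp_rot: [-180.0, 0.0, 12.7]
contact_force: [-0.3, -0.2, -3.6]
gripper_width: 17.9
gripper_force: 25.0
```

```bash
python3 - <<'E'
from h import *
s=get_state();print({k:np.round(s[k],2).tolist() for k in('time','tool_pos','tcp_rot','contact_force','gripper_width')})
p=snapshot('wrist');save(p,'w2')
q=snapshot('scene');c=q['color'][190:340,220:420];cv2.imwrite('pics/s2.png',cv2.resize(c,None,fx=4,fy=4,interpolation=cv2.INTER_CUBIC)[:,:,::-1])
E
```

```text
{'time': 6.28, 'tool_pos': [569.53, -117.47, 91.48], 'tcp_rot': [-180.0, 0.0, 12.69], 'contact_force': [-0.26, -0.24, -3.63], 'gripper_width': 17.87}
```

View pics/w2.png

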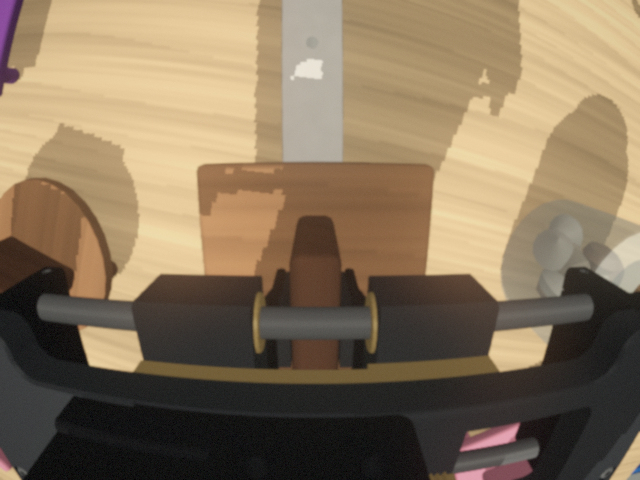

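View pics/s2.png

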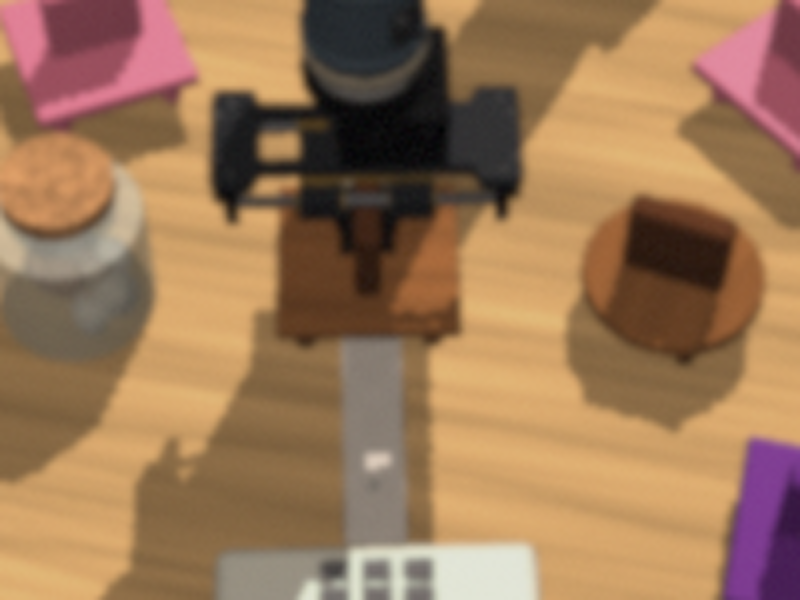

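Both views show the board square to the cover: in the wrist view the board mid is at column 315 and the cover mid at 313. In the scene crop the far feet sit on either side of the strip. Next I lower it.

Call:
apply_moves(steps=[[[0, 0, 0, 0.4, 0], [0, 0, 0, 0.9, 0], [0, 0, 0, 1.4, 0], [0, 0, 0, 1.9, 0], [0, 0, 0, 2.3, 0], [0, 0, 0, 2.6, 0], [0, 0, 0, 2.8, 0], [0, 0, 0, 2.9, 0], [0, 0, 0, 2.9, 0], [0, 0, 0, 2.9, 0]]])

```text
time: 7.22
tool_pos: [569.7, -117.5, 62.7]
tcp_rot: [180.0, -0.0, 12.7]
contact_force: [-0.1, 0.1, -2.7]
gripper_width: 18.0
gripper_force: 25.0
```

Call:
apply_moves(steps=[[[0, 0, 0, 0.1, 0], [0, 0, 0, 0.2, 0], [0, 0, 0, 0.3, 0], [0, 0, 0, 0.4, 0], [0, 0, 0, 0.4, 0], [0, 0, 0, 0.4, 0]]])

```text
time: 7.72
tool_pos: [569.7, -117.5, 58.8]
tcp_rot: [180.0, -0.0, 12.7]
contact_force: [-0.6, -0.2, -0.6]
gripper_width: 17.8
gripper_force: 25.0
```

Call:
apply_moves(steps=[[[0, 0, 0, 0.1, 0], [0, 0, 0, 0.2, 0], [0, 0, 0, 0.2, 0], [0, 0, 0, 0.2, 0]]])

```text
time: 8.05
tool_pos: [570.3, -117.3, 58.3]
tcp_rot: [180.0, -0.1, 12.7]
contact_force: [-2.9, 0.7, 10.0]
gripper_width: 17.9
gripper_force: 25.0
```

Pressed down with 10 N, so it is on the table. I release it gradually and withdraw upwards.

Call:
apply_moves(steps=[[[0, 0, 0, -0.1, 0], [22, 0, 0, -0.1, 0], [30, 0, 0, -0.1, 0], [50, 0, 0, -0.1, 0], [70, 0, 0, -0.1, 0], [70, 0, 0, -0.1, 0], [70, 0, 0, -0.1, 0], [70, 0, 0, -0.1, 0], [70, 0, 0, -1, 0], [70, 0, 0, -3, 0], [70, 0, 0, -6, 0], [70, 0, 0, -9, 0], [70, 0, 0, -12, 0], [70, 0, 0, -15, 0], [70, 0, 0, -17, 0], [70, 0, 0, -17, 0], [70, 0, 0, -17, 0]]])

```text
time: 9.47
tool_pos: [570.2, -117.5, 228.5]
tcp_rot: [179.9, -0.2, 12.7]
contact_force: [0.7, -0.1, -0.5]
gripper_width: 61.1
gripper_force: 0.0
```

```bash
python3 - <<'E'
from h import *
s=get_state();print({k:np.round(s[k],2).tolist() for k in('time','tool_pos','tcp_rot','contact_force','gripper_width')})
p=snapshot('wrist');save(p,'w3')
import pickle;pickle.dump(({k:p[k] for k in('K','mount')},s),open('w3.pkl','wb'))
q=snapshot('scene');c=q['color'][190:340,220:420];cv2.imwrite('pics/s3.png',cv2.resize(c,None,fx=4,fy=4,interpolation=cv2.INTER_CUBIC)[:,:,::-1])
E
```

```text
{'time': 9.47, 'tool_pos': [570.21, -117.48, 228.47], 'tcp_rot': [179.91, -0.18, 12.67], 'contact_force': [0.67, -0.07, -0.46], 'gripper_width': 61.12}
```

View pics/w3.png

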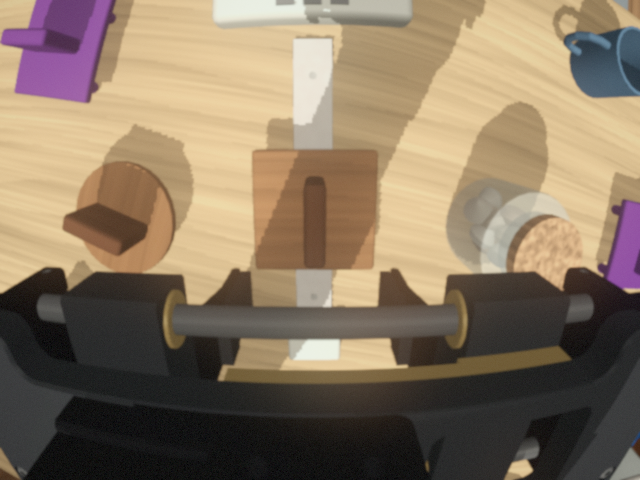

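View pics/s3.png

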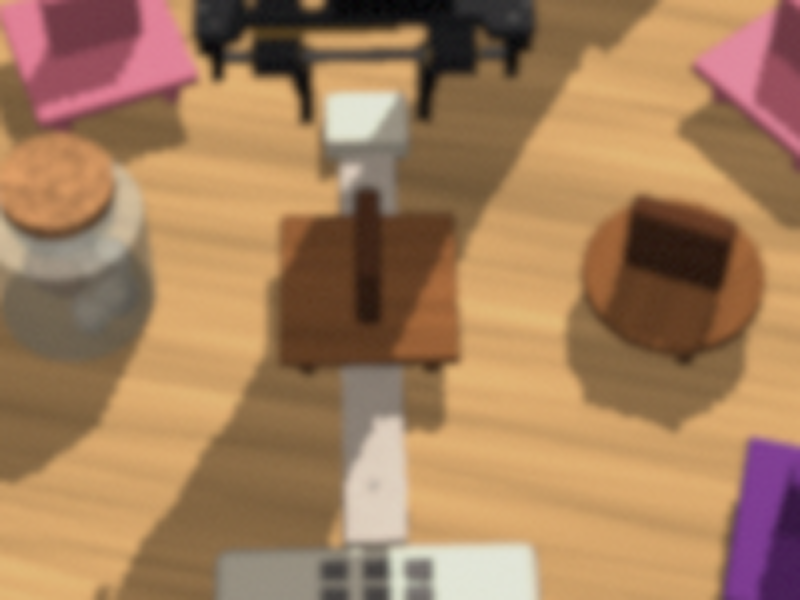

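The stand is centred and square over the cover: in the wrist view the board spans columns 252 to 378 and the strip is centred at 314. The bystanders haven't moved and the gripper is clear, so I hand in.

```bash
python3 -c "
from workcell import hand_in
print(hand_in())"
```

```text
the job is handed in; nothing more can be done
None
```

The square stand now straddles the cord cover with its grip along the strip, released and centred within a few millimetres by the last camera views; the round stand and jar look unmoved. I handed it in at about 9.5 s on the robot's clock, and the interface returned no verdict.

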